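# Set up a lacquer painter's place: square the panels, stand the brushes

### The arm

A 6-joint arm with a two-finger parallel gripper is mounted at the origin on the work surface. World frame = base frame: x ahead of the robot, y to its left, z up, the work surface at z = 0. Lengths are in mm, angles in rad, forces in N, time in s.
With the tool pointing down it reaches from about 325 to 850 mm from the base axis. Payload 15.5 kg.
Tool frame: the origin (TCP) lies on the mounting face of the last link; the fingertips stand 191 mm ahead of it and the grasp point (between the pads) lies 172 mm ahead of it; z points along the fingers, x is the direction in which the jaws open and shut, and the axes are right-handed (so a half turn about z gives the same grasp; the last joint's range is limited). The gripper opens to 91 mm and grips with 3 to 60 N. Pads are 32 mm wide; open, the fingers measure 118 mm over their backs; the gripper's body (76 mm by 178 mm) begins 60 mm behind the grasp point.
Start: joints at [-1.395, 0.494, 1.345, -0, 1.302, -0.096], TCP at [167.19, -602.225, 404.715] pointing down, gripper open.
Joint ranges: [-2.91, 2.91], [-0.82, 2.16], [0.22, 2.67], [-1.22, 4.37], [0.12, 2.79], [-3.08, 3.08]. Speed limits (rad/s): [1.89, 1.89, 2.57, 3.01, 3.01, 3.01].

### API

Orientations are given as a unit quaternion [w, x, y, z].
In Python, from cell import robot gives the robot as it stands. The module is installed in compiled form; this text tells all that it offers. Calls block until the motion is done:
- robot.reach(position, orientation): joint-space move of the TCP to a pose.
- robot.movel(position, rotation=None, max_speed=150, max_force=None): straight line of the TCP; rotation=None keeps the orientation; max_speed is the mean speed in mm/s. With max_force (N) it stops when the force on the tool has changed by that much, and returns True; else False.
- robot.move_joints(angles): joint-space move.
- robot.open() and robot.grab(force=None): open the fingers fully, or close them until they stop; force is the grip in N (None keeps the last).
- robot.hold(seconds).
- robot.inverse_kinematics(position, orientation): joint angles nearest the present ones, or None.
- robot.get_image(name): name is "scene" or "top"; returns a dict with "pixels" (400x640x3 uint8, blue, green, red), "camera_matrix" (3x3 intrinsics, pixels), "R" (3x3) and "t" (3): a world point X has camera coordinates R X + t. Camera axes: x right, y down, z forward; pixel columns grow to the right and rows downward; lengths in mm; the calibration is good to about 2 mm. A picture is of the moment at which its call begins. There is no depth.
A pose or a line that the arm cannot do raises robot.IKError and nothing moves.
- robot.job_done(): hands the job in, once; it reports no verdict.
Readings, each from a call of its own:
- robot.current_time(): time.
- robot.current_q(): joint angles.
- robot.current_qvel(): joint speeds.
- robot.current_joint_torque(): joint torques, N m.
- robot.current_position(): TCP position.
- robot.current_orientation(): TCP orientation.
- robot.current_ft_force(): force on the tool from outside, world axes, zero at the start.
- robot.current_moment(): the same for the moment, N m.
- robot.current_opening(): finger opening in mm.
Only numpy, scipy, OpenCV 4.12 (cv2) and the standard library are available. Lean on these libraries where they do the work, as an engineer would, in place of code of your own. Each camera call takes 0.05 s, during which the arm holds its last target. There are 200 camera calls.

### The job

Get this lacquer painter's place ready: lay each black panel flat and lengthwise in a bay of its own in the jig and push it fully home, flush against both the end stop and that bay's side stop. Also take each brush off the sloping drying rack and stand it upright, bristles up, fully down in a well of its own in the brush holder. Leave the bowl, the jar and the tin where they are.

Things in the scene. Friction and masses are not known exactly. Their poses are not given: they have to be found in the camera images.
- panel_red_centre (a point): centre (half-way up) of a loose black lacquer panel with red motif, 140 mm long (x) by 50 mm wide (y) by 12 mm thick (z), about 120 g, the same either way round
- panel_red: the same panel (red); origin at the centre of its underside, axes as above
- panel_gold_centre (a point): centre (half-way up) of a loose black lacquer panel with gold motif, 140 mm long (x) by 50 mm wide (y) by 12 mm thick (z), about 120 g, the same either way round
- panel_gold: the same panel (gold); origin at the centre of its underside, axes as above
- jig: fixed jig, origin on the table midway between its two bays, x towards the end stop, z up. The end stop is one bar across both bays (210 mm in y, centred on y = 0), its face at x = 70 mm. Stops are wooden bars 12 mm thick, 14 mm high. The near (-x) and the +y side of each bay are open. Panels slide on the table top itself (z = 0); the turquoise sheet is paper thin
- bay_right (a point): right (-y) bay of the jig: where the centre of a panel lies when fully home, 6 mm above the table; axes as the jig. End stop face 70 mm from here in +x; this bay's own side stop face 25 mm from here in -y, that bar 100 mm long (50 mm either way in x). Bays are 150 mm apart: 88 mm is free between a home panel in the right bay and the left bay's side stop
- bay_left (a point): left (+y) bay of the jig: where the centre of a panel lies when fully home, 6 mm above the table; axes as the jig. End stop face 70 mm from here in +x; this bay's own side stop face 25 mm from here in -y, that bar 100 mm long (50 mm either way in x). Bays are 150 mm apart: 88 mm is free between a home panel in the right bay and the left bay's side stop
- brush0_mid (a point): centre of a loose round brush with dark blue handle, 200 mm long, 14 mm thick, 50 g; its z axis runs along the brush to the bristles. Handle from 100 mm below to 60 mm above this point, brass ferrule to 76 mm, bristles to 100 mm. It lies at 45 degrees in a groove of the drying rack, bristles up and away from the robot, its foot on the ledge; may be absent
- brush0_foot (a point): centre of the foot (plain end) of that brush (dark blue); z to the bristles
- brush0: the same brush (dark blue); its axis lies 45 degrees between body x and z; origin off the brush, 77 mm from its centre along body -z (handle it by the other two points)
- brush1_mid (a point): centre of a loose round brush with dark red handle, 200 mm long, 14 mm thick, 50 g; its z axis runs along the brush to the bristles. Handle from 100 mm below to 60 mm above this point, brass ferrule to 76 mm, bristles to 100 mm. It lies at 45 degrees in a groove of the drying rack, bristles up and away from the robot, its foot on the ledge; may be absent
- brush1_foot (a point): centre of the foot (plain end) of that brush (dark red); z to the bristles
- brush1: the same brush (dark red); its axis lies 45 degrees between body x and z; origin off the brush, 77 mm from its centre along body -z (handle it by the other two points)
- brush2_mid (a point): centre of a loose round brush with green handle, 200 mm long, 14 mm thick, 50 g; its z axis runs along the brush to the bristles. Handle from 100 mm below to 60 mm above this point, brass ferrule to 76 mm, bristles to 100 mm. It lies at 45 degrees in a groove of the drying rack, bristles up and away from the robot, its foot on the ledge; may be absent
- brush2_foot (a point): centre of the foot (plain end) of that brush (green); z to the bristles
- brush2: the same brush (green); its axis lies 45 degrees between body x and z; origin off the brush, 77 mm from its centre along body -z (handle it by the other two points)
- well0 (a point): centre of the mouth of well 0 of the fixed wooden brush holder, 78 mm above the table; square well 24 mm wide, floor 70 mm below the mouth (8 mm above the table). Axes of the holder: z up, y along the row of wells (50 mm apart); block 46 x 154 x 78 mm
- well1 (a point): centre of the mouth of well 1 of the fixed wooden brush holder, 78 mm above the table; square well 24 mm wide, floor 70 mm below the mouth (8 mm above the table). Axes of the holder: z up, y along the row of wells (50 mm apart); block 46 x 154 x 78 mm
- well2 (a point): centre of the mouth of well 2 of the fixed wooden brush holder, 78 mm above the table; square well 24 mm wide, floor 70 mm below the mouth (8 mm above the table). Axes of the holder: z up, y along the row of wells (50 mm apart); block 46 x 154 x 78 mm
- rack: fixed sloping drying rack, origin on the table under its middle; x points the way the brushes rise (45 degrees), y along the row of three grooves 52 mm apart, 20 mm wide. 144 mm wide in y. The grooves' sides reach 75 mm and the sloping board 115 mm up from the brush's foot; beyond that the brush is free all round
- bowl: bystander: loose white water bowl, 120 mm across, 55 mm high, origin at centre of underside
- paint_jar: bystander: loose paint jar with red cap, 52 mm across, 60 mm high, origin at centre of underside
- lacquer_tin: bystander: loose yellow tin, 60 mm across, 70 mm high, origin at centre of underside
There are look-alikes about, which are no part of the job. What is shaped like the panel_gold but blue or white is not meant.

How it is judged (in metres and radians):
At the end, for the whole second after the job is handed in: every panel lies flat at rest in a bay, within 2.5 mm of touching both stops and within 0.025 rad of square to them; every brush present stands at rest in a well, foot at the bottom (under 20 mm above the table, within 15 mm of the well's axis) and leaning less than 0.22 rad, bristles up (((x of panel_red_centre in the frame of bay_right between -0.0025 and 0.0025 m and y of panel_red_centre in the frame of bay_right between -0.0025 and 0.0025 m and angle between the x axis of panel_red_centre and the x axis of bay_right, either way round below 0.025 rad and z of panel_red_centre in the frame of bay_right below 0.004 m) or (x of panel_red_centre in the frame of bay_left between -0.0025 and 0.0025 m and y of panel_red_centre in the frame of bay_left between -0.0025 and 0.0025 m and angle between the x axis of panel_red_centre and the x axis of bay_left, either way round below 0.025 rad and z of panel_red_centre in the frame of bay_left below 0.004 m)) and linear speed of each of panel_red, panel_gold below 0.01 m/s and ((x of panel_gold_centre in the frame of bay_right between -0.0025 and 0.0025 m and y of panel_gold_centre in the frame of bay_right between -0.0025 and 0.0025 m and angle between the x axis of panel_gold_centre and the x axis of bay_right, either way round below 0.025 rad and z of panel_gold_centre in the frame of bay_right below 0.004 m) or (x of panel_gold_centre in the frame of bay_left between -0.0025 and 0.0025 m and y of panel_gold_centre in the frame of bay_left between -0.0025 and 0.0025 m and angle between the x axis of panel_gold_centre and the x axis of bay_left, either way round below 0.025 rad and z of panel_gold_centre in the frame of bay_left below 0.004 m)) and ((horizontal distance between brush0_foot and well0 below 0.015 m and height (world z) of brush0_foot below 0.02 m) or (horizontal distance between brush0_foot and well1 below 0.015 m and height (world z) of brush0_foot below 0.02 m) or (horizontal distance between brush0_foot and well2 below 0.015 m and height (world z) of brush0_foot below 0.02 m)) and angle between each of brush0_mid, brush1_mid, brush2_mid's own z axis and vertical below 0.22 rad and linear speed of each of brush0, brush1, brush2 below 0.02 m/s and ((horizontal distance between brush1_foot and well0 below 0.015 m and height (world z) of brush1_foot below 0.02 m) or (horizontal distance between brush1_foot and well1 below 0.015 m and height (world z) of brush1_foot below 0.02 m) or (horizontal distance between brush1_foot and well2 below 0.015 m and height (world z) of brush1_foot below 0.02 m)) and ((horizontal distance between brush2_foot and well0 below 0.015 m and height (world z) of brush2_foot below 0.02 m) or (horizontal distance between brush2_foot and well1 below 0.015 m and height (world z) of brush2_foot below 0.02 m) or (horizontal distance between brush2_foot and well2 below 0.015 m and height (world z) of brush2_foot below 0.02 m))).
It fails at once if the bowl is moved more than 30 mm (distance of bowl from where it was at the start of the episode above 0.03 m).
It fails at once if the paint jar is moved more than 30 mm (distance of paint_jar from where it was at the start of the episode above 0.03 m).
It fails at once if the lacquer tin is moved more than 30 mm (distance of lacquer_tin from where it was at the start of the episode above 0.03 m).
Of brush0, brush1, brush2 only 2 to 3 are there at a start; the rules pass over those that are not, and their reading is None.
At some moment in a run one of panel_red, panel_gold may be knocked a few centimetres aside while the robot is not near it.
It also fails if it takes over 210 s, if anything falls off the work surface, if the arm or the gripper's body presses on something with over 40 N, if the wrist force passes 120 N, or if a joint passes its speed limit or range.

## Working session

There is one attempt and no reset: what is moved stays moved. The work goes in short steps, each a Python script; the robot and the scene stay as the last script left them, time stands still between calls to the robot, and variables do not carry over. Pictures are saved under pics/ and viewed, about 12 in all and at most 16, crops included, and the job is handed in when it is done.

```bash
mkdir -p pics && cat > h.py <<'E'
from cell import robot
import numpy as np, cv2
from scipy.spatial.transform import Rotation as Rn
def snap(name,save):
    im=robot.get_image(name); cv2.imwrite('pics/'+save,im['pixels']); np.savez('pics/'+save+'.npz',**{k:np.asarray(v) for k,v in im.items()}); return im
def ray(im,u,v,z):
    K,R,t=[np.asarray(im[k]) for k in('camera_matrix','R','t')]
    d=R.T@np.linalg.inv(K)@[u,v,1]; c=-R.T@t
    return c+d*(z-c[2])/d[2]
def proj(im,X):
    K,R,t=[np.asarray(im[k]) for k in('camera_matrix','R','t')]
    p=K@(R@np.asarray(X,float)+t); return p[:2]/p[2]
E
python3 - <<'E'
from h import *
for n in('top','scene'):
    im=snap(n,n+'0.png'); print(n,-np.asarray(im['R']).T@im['t'],np.round(im['R'],2).tolist(),im['camera_matrix'][0][0])
print(robot.current_time(),robot.current_orientation())
E
```

```text
top [ 346.79706284   59.31168899 1172.28997728] [[0.01, -1.0, 0.0], [-0.99, -0.01, -0.14], [0.14, -0.0, -0.99]] 407.9470326885792
scene [1219.38565257 -474.27522285 1113.14176912] [[0.61, 0.79, -0.0], [0.6, -0.47, -0.65], [-0.51, 0.39, -0.76]] 411.801350237873
0.1 [-3.65924448e-04  7.96091109e-01 -6.05176546e-01 -3.99862184e-04]
```

View pics/top0.png

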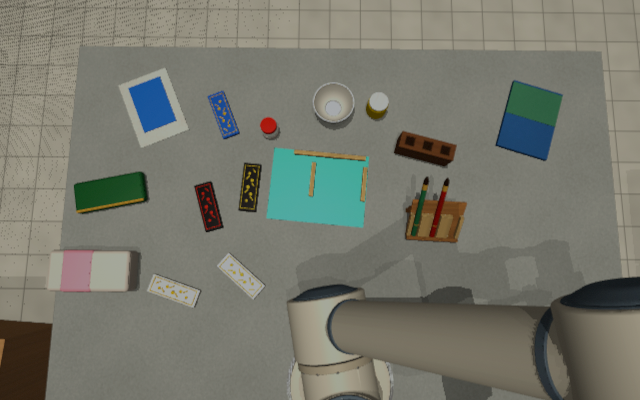

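View pics/scene0.png

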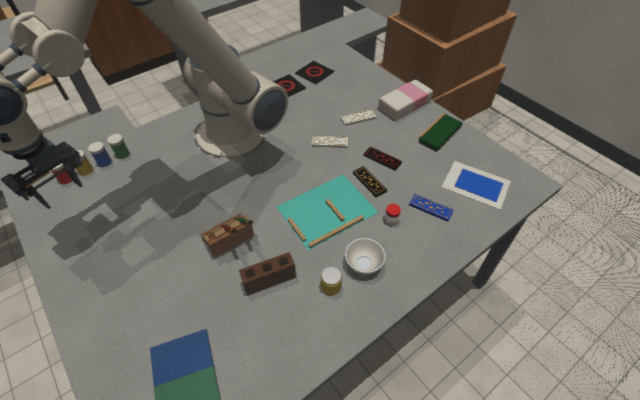

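Top view: red panel is at about (208,206) and gold at (250,187). The jig's end stop runs (295,154)–(365,157), with side stops at about (312,180) and (364,185). The holder is at (425,148), and the rack at (435,220) holds a green and a dark red brush; there is no blue one. I'll zoom in for precise points.

```bash
python3 - <<'E'
from h import *
t=cv2.imread('pics/top0.png')
a=cv2.resize(t[140:240,185:385],None,fx=4,fy=4,interpolation=cv2.INTER_CUBIC)
b=cv2.resize(t[125:255,385:485],None,fx=4.5,fy=4.5,interpolation=cv2.INTER_CUBIC)
cv2.imwrite('pics/a.png',a);cv2.imwrite('pics/b.png',b)
s=cv2.imread('pics/scene0.png');cv2.imwrite('pics/c.png',cv2.resize(s[200:300,190:310],None,fx=5,fy=5,interpolation=cv2.INTER_CUBIC))
E
```

```text
(no output)
```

View pics/a.png

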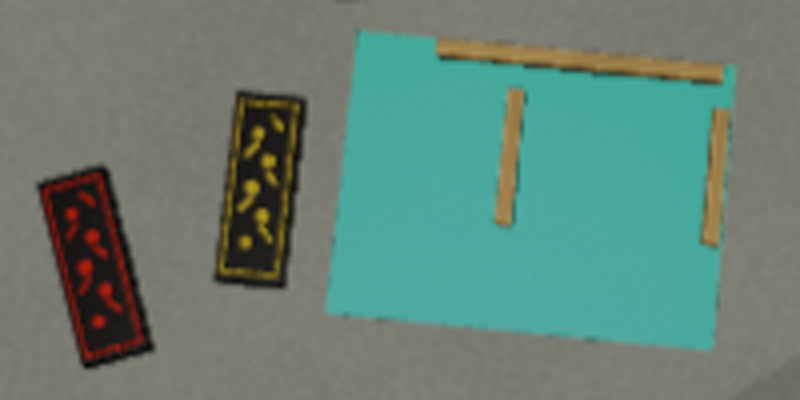

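View pics/b.png

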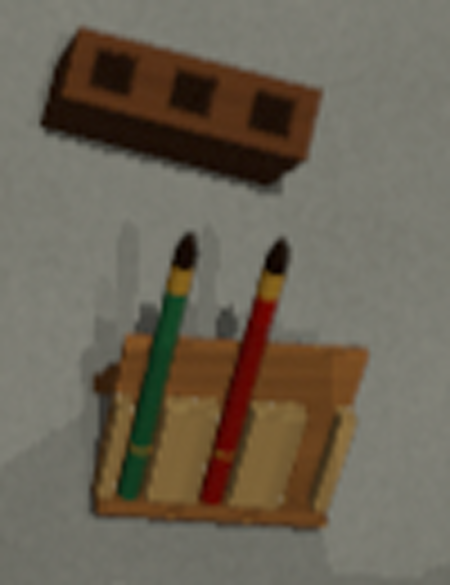

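View pics/c.png

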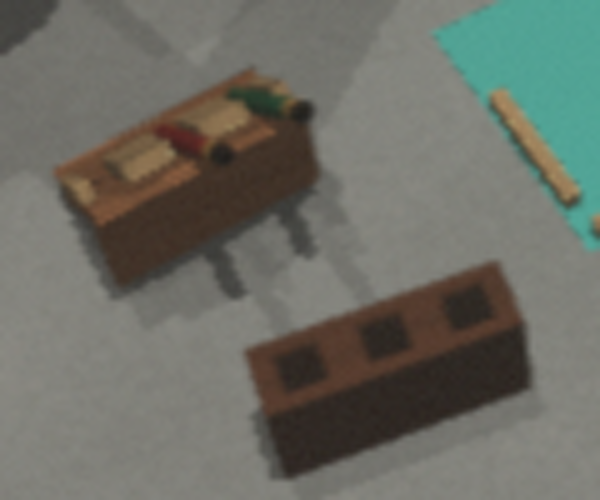

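```bash
cat > fit.py <<'E'
from h import *
from scipy.optimize import least_squares
T=dict(np.load('pics/top0.png.npz'));S=dict(np.load('pics/scene0.png.npz'))
A=lambda u,v:((u+.5)/4-.5+185,(v+.5)/4-.5+140)
B=lambda u,v:((u+.5)/4.5-.5+385,(v+.5)/4.5-.5+125)
C=lambda u,v:((u+.5)/5-.5+190,(v+.5)/5-.5+200)
def plan(p,X):
    X=np.asarray(X,float);c,s=np.cos(p[2]),np.sin(p[2])
    return [p[0]+c*X[0]-s*X[1],p[1]+s*X[0]+c*X[1],X[2]]
def fitp(obs,p0):
    f=lambda p:np.concatenate([proj(im,plan(p,X))-uv for im,X,uv in obs])
    r=least_squares(f,p0,x_scale=[100,100,1]);return r.x,np.abs(r.fun).max()
if __name__=='__main__':
    J=[(T,(82,105,14),A(437,38)),(T,(82,-105,14),A(723,66)),(T,(50,50,14),A(508,88)),(T,(50,38,14),A(524,90)),(T,(-50,50,8),A(495,224)),(T,(-50,38,8),A(511,226)),(T,(50,-100,14),A(713,108)),(T,(50,-112,14),A(729,110)),(T,(-50,-100,8),A(702,243)),(T,(-50,-112,8),A(718,245))]
    print('jig',*fitp(J,[600,50,0]))
    for n,cs in(('red',[(38,185),(105,166),(153,348),(85,367)]),('gold',[(238,92),(305,99),(285,287),(216,281)])):
        M=[(70,25,12),(70,-25,12),(-70,-25,9),(-70,25,9)]
        print(n,*fitp([(T,m,A(*c)) for m,c in zip(M,cs)],[600,300,0]))
    H=[(T,(0,50-50*i,78),B(*c)) for i,c in enumerate([(114,72),(193,93),(273,114)])]
    Hs=[(S,(0,50-50*i,78),C(*c)) for i,c in zip((2,1,0),[(302,367),(386,336),(468,304)])]
    print('holder T',*fitp(H,[600,-200,0]),'S',*fitp(Hs,[600,-200,0]),'both',*fitp(H+Hs,[600,-200,0]))
    # brushes: shared yaw, foot z; foot xy each
    ob=[(B(130,497),B(187,235),C(303,110)),(B(211,500),B(281,240),C(222,155))]
    def f(p):
        r=[]
        for i,(ft,tt,ts) in enumerate(ob):
            F=np.array([p[2+2*i],p[3+2*i],p[1]]);d=np.array([np.cos(p[0]),np.sin(p[0]),1])*2**-.5
            r+=[proj(T,F+2*d)-ft,proj(T,F+200*d)-tt,proj(S,F+200*d)-ts]
        return np.concatenate(r)
    r=least_squares(f,[0,30,450,-150,450,-200],x_scale=[.1,10,10,10,10,10]);print('brush yaw,z,green,red',r.x,np.round(r.fun,1))
E
python3 fit.py
```

```text
jig [ 5.59709483e+02  3.97821069e+01 -8.59814323e-02] 0.3571092644445173
red [4.81554600e+02 3.79064876e+02 2.93027100e-01] 0.701782126098891
gold [ 5.38350081e+02  2.62175401e+02 -8.10143197e-02] 0.4942816856685397
holder T [ 6.48198608e+02 -2.36000327e+02 -2.57916054e-01] 0.0723419577544746 S [ 6.48896440e+02 -2.35900275e+02 -2.35834531e-01] 0.11200800327986826 both [ 6.48504040e+02 -2.35948749e+02 -2.48415775e-01] 0.27811736933171005
brush yaw,z,green,red [-4.57726554e-02  1.76019225e+01  4.01548618e+02 -2.04183143e+02
  3.99836700e+02 -2.56269700e+02] [-0.3  0.2  0.9  0.4  1.   0.2  0.2  0.3  0.6  0.1  1.  -0.1]
```

```bash
cat >> h.py <<'E'
def quat(R): x,y,z,w=Rn.from_matrix(R).as_quat(); return [w,x,y,z]
def tcp(g,R,d=172): return np.asarray(g,float)-d*R[:,2]
def ik(g,R,d=172): return robot.inverse_kinematics(list(tcp(g,R,d)),quat(R))
def line(g,R,v=150,f=None,d=172): return robot.movel(list(tcp(g,R,d)),quat(R),max_speed=v,max_force=f)
def go(g,R,d=172): robot.reach(list(tcp(g,R,d)),quat(R))
def frame(x,z): return np.column_stack([x,np.cross(z,x),z])
psi=-.0458; cp,sp=np.cos(psi),np.sin(psi)
b=np.array([cp,sp,1])/2**.5; l=np.array([-sp,cp,0]); n=np.array([-cp,-sp,1])/2**.5
def graspR(phi,al,sgn):      # phi: roll lifting the right finger; al: tool tipped towards the foot
    zp=-np.cos(phi)*n-np.sin(phi)*l; z=np.cos(al)*zp-np.sin(al)*b
    return frame(sgn*(np.cos(phi)*l-np.sin(phi)*n),z)
def placeR(th,al,sgn):       # tool pointing along heading th, tipped down by al; brush vertical
    h=np.array([np.cos(th),np.sin(th),0]); z=np.cos(al)*h-np.sin(al)*np.array([0,0,1.])
    return frame(sgn*np.array([-np.sin(th),np.cos(th),0]),z)
FEET={'green':np.array([401.5,-204.2,17.6]),'red':np.array([399.8,-256.3,17.6])}
HOLD=np.array([648.5,-236.0]); hy=-.248
def well(k): return HOLD+k*50*np.array([-np.sin(hy),np.cos(hy)])
E
python3 - <<'E'
from h import *
r=np.radians; s=142
for name,phi in(('green',38),('red',0)):
  F=FEET[name]
  for al in(15,30):
    for sg in(1,-1):
      R=graspR(r(phi),r(al),sg); g=F+s*b-5*R[:,2]
      q=[ik(x,R) for x in(g-100*R[:,2],g,g+[0,0,150])]
      print(name,al,sg,[None if a is None else np.round(a,2).tolist() for a in q])
for k in(1,-1):
  for al in(15,30):
    for th in(-60,-30,0,30):
     for sg in(1,-1):
      R=placeR(r(th),r(al),sg); g=np.append(well(k),10+s)-5*R[:,2]
      q=[ik(g+[0,0,z],R) for z in(100,0)]
      print('well',k,al,th,sg,[None if a is None else np.round(a,2).tolist() for a in q])
E
```

```text
green 15 1 [None, None, [-0.16, 0.25, 1.96, -1.03, 0.7, -0.59]]
green 15 -1 [None, None, [-0.16, 0.25, 1.96, -1.03, 0.7, 2.55]]
green 30 1 [[-0.07, 0.38, 1.85, -0.74, 0.9, -0.71], [-0.18, 0.53, 1.9, -0.92, 0.7, -0.57], [-0.18, 0.29, 1.74, -0.66, 0.99, -0.95]]
green 30 -1 [[-0.07, 0.38, 1.85, -0.74, 0.9, 2.43], [-0.18, 0.53, 1.9, -0.92, 0.7, 2.57], [-0.18, 0.29, 1.74, -0.66, 0.99, 2.19]]
red 15 1 [[-0.89, 0.26, 2.01, 0.69, 0.63, -2.93], None, [-0.8, 0.21, 1.83, 0.51, 0.77, -2.63]]
red 15 -1 [[-0.89, 0.26, 2.01, 0.69, 0.63, 0.21], [-0.8, 0.47, 2.01, 0.96, 0.43, -0.03], [-0.8, 0.21, 1.83, 0.51, 0.77, 0.51]]
red 30 1 [[-0.71, 0.3, 1.76, 0.21, 0.88, -2.35], [-0.68, 0.47, 1.82, 0.26, 0.65, -2.39], [-0.68, 0.27, 1.64, 0.18, 1.03, -2.28]]
red 30 -1 [[-0.71, 0.3, 1.76, 0.21, 0.88, 0.79], [-0.68, 0.47, 1.82, 0.26, 0.65, 0.75], [-0.68, 0.27, 1.64, 0.18, 1.03, 0.86]]
well 1 15 -60 1 [None, None]
well 1 15 -60 -1 [None, None]
well 1 15 -30 1 [[-0.22, 0.62, 2.16, 3.5, 0.97, 1.44], [-0.22, 0.89, 2.18, 3.45, 1.24, 1.55]]
well 1 15 -30 -1 [[-0.22, 0.62, 2.16, 3.5, 0.97, -1.7], [-0.22, 0.89, 2.18, 3.4
[... 1715 characters left out ...]
.72, 1.68, 1.42, 1.35, -0.81], [-1.01, 0.9, 1.69, 1.46, 1.33, -1.0]]
well -1 30 -60 1 [None, None]
well -1 30 -60 -1 [None, None]
well -1 30 -30 1 [[-0.49, 0.44, 2.03, 3.21, 0.38, 1.52], [-0.49, 0.68, 2.1, 3.18, 0.68, 1.55]]
well -1 30 -30 -1 [[-0.49, 0.44, 2.03, 3.21, 0.38, -1.62], [-0.49, 0.68, 2.1, 3.18, 0.68, -1.59]]
well -1 30 0 1 [[-0.83, 0.48, 1.94, 1.73, 0.7, 2.43], [-0.83, 0.69, 2.0, 2.02, 0.79, 2.05]]
well -1 30 0 -1 [[-0.83, 0.48, 1.94, 1.73, 0.7, -0.71], [-0.83, 0.69, 2.0, 2.02, 0.79, -1.09]]
well -1 30 30 1 [[-0.95, 0.6, 1.62, 1.19, 1.19, 2.59], [-0.95, 0.76, 1.67, 1.27, 1.12, 2.38]]
well -1 30 30 -1 [[-0.95, 0.6, 1.62, 1.19, 1.19, -0.55], [-0.95, 0.76, 1.67, 1.27, 1.12, -0.76]]
```

```bash
python3 - <<'E'
from h import *
r=np.radians; s=142
f=lambda q:[None if a is None else np.round(a,2).tolist() for a in q]
for name,phi in(('green',38),('red',0),('red',-38),('green',0)):
  F=FEET[name]
  for al in(40,):
    for sg in(1,-1):
      R=graspR(r(phi),r(al),sg); g=F+s*b-5*R[:,2]
      print(name,phi,al,sg,f([ik(x,R) for x in(g-100*R[:,2],g,g+[0,0,150])]))
for k in(1,-1):
  for al in(40,):
    for th in(-45,-30,-15,0,15,30,60):
     for sg in(-1,):
      R=placeR(r(th),r(al),sg); g=np.append(well(k),10+s)-5*R[:,2]
      print('well',k,al,th,sg,f([ik(g+[0,0,z],R) for z in(100,0)]))
E
```

```text
green 38 40 1 [[-0.12, 0.43, 1.67, -0.56, 1.11, -0.92], [-0.21, 0.56, 1.76, -0.65, 0.88, -0.84], [-0.21, 0.35, 1.6, -0.53, 1.19, -1.08]]
green 38 40 -1 [[-0.12, 0.43, 1.67, -0.56, 1.11, 2.23], [-0.21, 0.56, 1.76, -0.65, 0.88, 2.3], [-0.21, 0.35, 1.6, -0.53, 1.19, 2.06]]
red 0 40 1 [[-0.62, 0.37, 1.59, 0.05, 1.1, -2.17], [-0.62, 0.51, 1.69, 0.06, 0.87, -2.18], [-0.62, 0.33, 1.51, 0.05, 1.23, -2.16]]
red 0 40 -1 [[-0.62, 0.37, 1.59, 0.05, 1.1, 0.97], [-0.62, 0.51, 1.69, 0.06, 0.87, 0.96], [-0.62, 0.33, 1.51, 0.05, 1.23, 0.99]]
red -38 40 1 [[-0.84, 0.64, 1.25, 0.32, 1.64, -2.86], [-0.79, 0.7, 1.41, 0.34, 1.41, -2.89], [-0.79, 0.54, 1.26, 0.34, 1.7, -2.79]]
red -38 40 -1 [[-0.84, 0.64, 1.25, 0.32, 1.64, 0.28], [-0.79, 0.7, 1.41, 0.34, 1.41, 0.25], [-0.79, 0.54, 1.26, 0.34, 1.7, 0.35]]
green 0 40 1 [[-0.54, 0.34, 1.65, 0.05, 1.08, -2.08], [-0.53, 0.49, 1.74, 0.05, 0.84, -2.09], [-0.53, 0.3, 1.56, 0.04, 1.21, -2.07]]
green 0 40 -1 [[-0.54, 0.34, 1.65, 0.05, 1.08, 1.06], [-0.53, 0.49, 1.74, 0.05, 0.84, 1.05], [-0.53, 0.3, 1.56, 0.04, 1.21, 1.07]]
well 1 40 -45 -1 [None, None]
well 1 40 -30
[... 446 characters left out ...]
 60 -1 [[-0.75, 0.65, 1.32, 0.85, 1.47, -0.45], [-0.75, 0.77, 1.39, 0.87, 1.35, -0.6]]
well -1 40 -45 -1 [None, [-0.35, 0.59, 1.93, 4.17, 0.39, -2.28]]
well -1 40 -30 -1 [None, [-0.5, 0.58, 1.99, 3.21, 0.3, -1.62]]
well -1 40 -15 -1 [[-0.65, 0.38, 1.9, 1.48, 0.29, -0.17], [-0.65, 0.58, 1.98, 2.27, 0.39, -0.99]]
well -1 40 0 -1 [[-0.77, 0.42, 1.83, 1.28, 0.59, -0.22], [-0.77, 0.6, 1.91, 1.69, 0.57, -0.7]]
well -1 40 15 -1 [[-0.85, 0.47, 1.71, 1.12, 0.87, -0.28], [-0.85, 0.64, 1.79, 1.33, 0.79, -0.58]]
well -1 40 30 -1 [[-0.89, 0.55, 1.56, 0.99, 1.13, -0.34], [-0.89, 0.69, 1.63, 1.09, 1.02, -0.55]]
well -1 40 60 -1 [[-0.87, 0.71, 1.19, 0.8, 1.61, -0.48], [-0.87, 0.83, 1.26, 0.81, 1.48, -0.61]]
```

```bash
cat > pick.py <<'E'
from h import *
r=np.radians; s=142
def pick(name,phi):
    R=graspR(r(phi),r(40),-1); g=FEET[name]+s*b-5*R[:,2]
    robot.open(); go(g-100*R[:,2],R); line(g,R,100); robot.grab(20)
    print('opening',robot.current_opening(),robot.current_ft_force())
    line(g+[0,0,150],R,150); print(robot.current_opening(),robot.current_time())
def place_pose(k,th=45,dz=0,off=(0,0)):
    R=placeR(r(th),r(40),-1); return np.append(well(k)+np.array(off),10+s+dz)-5*R[:,2],R
E
python3 - <<'E'
from pick import *
pick('red',-38)
g,R=place_pose(1,dz=100); go(g,R)
print(robot.current_time(),robot.current_q())
a=snap('top','t1.png')['pixels']; c=snap('scene','s1.png')['pixels']
cv2.imwrite('pics/v1.png',np.hstack([cv2.resize(a[60:260,360:500],None,fx=2.8,fy=2.8),cv2.resize(c[100:300,180:320],None,fx=2.8,fy=2.8)]))
E
```

```text
opening 13.42515646208591 [ 0.47995049 -0.77619746 -0.27868576]
13.57841620520661 5.4
6.1667 [-0.75979843  0.57066359  1.50466512  0.94312246  1.23784603 -0.38404147]
```

View pics/v1.png

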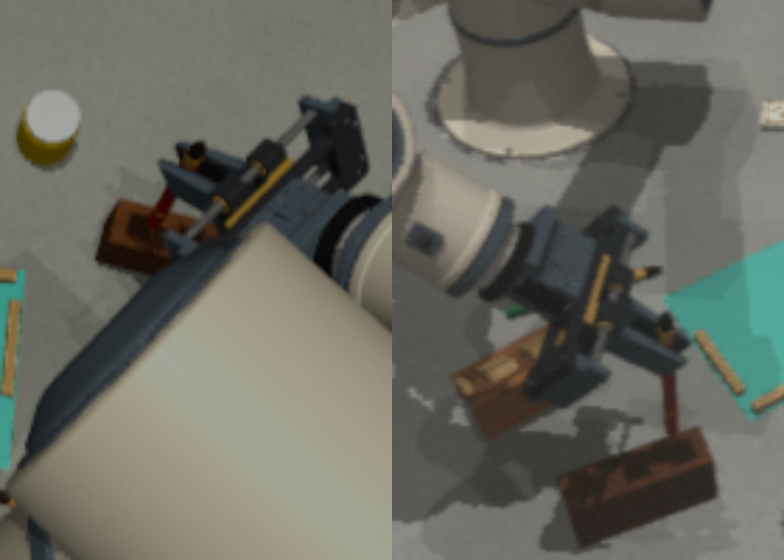

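The red brush is held upright above the left well. Its foot is at about (415,141) in the top image and (279,255) in the scene image. I'll compare those with the prediction and insert it if they agree.

```bash
python3 - <<'E'
from pick import *
T=dict(np.load('pics/t1.png.npz'));S=dict(np.load('pics/s1.png.npz'))
F=np.append(well(1),110); print(F,proj(T,F),proj(S,F),proj(T,F+[0,0,200]),proj(S,F+[0,0,200]))
g,R=place_pose(1,dz=30); print(line(g,R,120,6))
g,R=place_pose(1,dz=-4); print(line(g,R,50,5)); print(robot.current_position()-tcp(g,R),robot.current_ft_force())
E
```

```text
[ 660.77328204 -187.52973543  110.        ] [412.52584863 137.39540362] [282.31465525 254.68907109] [433.00461263 111.56759663] [276.20032401 211.57286828]
True
True
[ 0.18219552 -0.10737058 61.9735486 ] [ 0.85127707  1.11173144 -0.52810581]
```

```bash
python3 - <<'E'
from pick import *
g,R=place_pose(1,dz=100); line(g,R,120)
a=snap('top','t2.png')['pixels']; c=snap('scene','s2.png')['pixels']
cv2.imwrite('pics/v2.png',np.hstack([cv2.resize(a[90:160,390:450],None,fx=6,fy=6,interpolation=cv2.INTER_CUBIC),cv2.resize(c[200:270,250:310],None,fx=6,fy=6,interpolation=cv2.INTER_CUBIC)]))
E
```

```text
(no output)
```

View pics/v2.png

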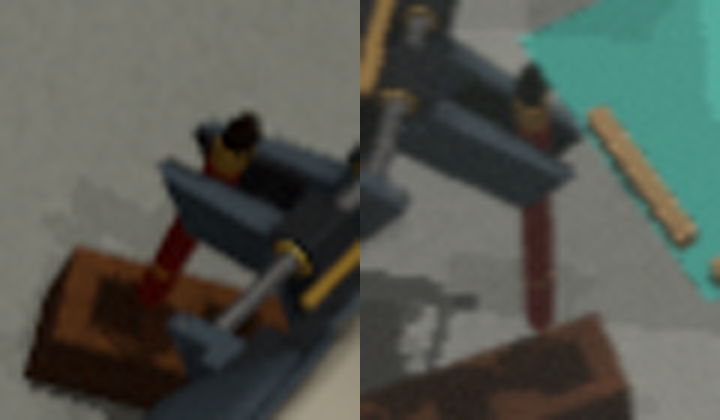

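```bash
cat >> h.py <<'E'
def tri(pt,ps,T,S):
    P=[np.asarray(i['camera_matrix'])@np.c_[i['R'],i['t']] for i in(T,S)]
    X=cv2.triangulatePoints(P[0],P[1],np.float64(pt)[:,None],np.float64(ps)[:,None]).ravel(); X=X[:3]/X[3]
    return X,np.linalg.norm(proj(T,X)-pt)
E
python3 - <<'E'
from pick import *
T=dict(np.load('pics/t2.png.npz'));S=dict(np.load('pics/s2.png.npz'))
o=1/12-.5
f=tri((390+148/6+o,90+298/6+o),(250+181/6+o,200+323/6+o),T,S);t=tri((390+245/6+o,90+118/6+o),(250+171/6+o,200+65/6+o),T,S)
print(f,t,(t[0]-f[0]),'pred foot',np.append(well(1),110), 'pose err',robot.current_position()-tcp(*place_pose(1,dz=100)))
print(robot.current_opening())
E
```

```text
(array([ 654.67617904, -191.56803093,  112.97562367]), np.float64(0.09894667872928857)) (array([ 663.93738386, -182.09678576,  313.7128109 ]), np.float64(0.625473129793345)) [  9.26120482   9.47124518 200.73718723] pred foot [ 660.77328204 -187.52973543  110.        ] pose err [-0.17809051  0.1285637  -0.80844628]
13.273215541727469
```

```bash
python3 - <<'E'
from pick import *
R=placeR(r(45),r(40-3.7),-1)
P=lambda dz:np.append(well(1)+np.array([-.4,-2]),10+s+dz)-5*R[:,2]
go(P(100),R); robot.hold(.2)
a=snap('top','t3.png')['pixels']; c=snap('scene','s3.png')['pixels']
f0=np.array(robot.current_ft_force())
for dz in(60,40,20,0,-6):
    h=line(P(dz),R,60,8); print(dz,h,np.round(robot.current_position()-tcp(P(dz),R),1),np.round(robot.current_ft_force()-f0,1))
    if h: break
a=snap('top','t4.png')['pixels']; c=snap('scene','s4.png')['pixels']
cv2.imwrite('pics/v3.png',np.hstack([cv2.resize(a[90:160,390:450],None,fx=6,fy=6,interpolation=cv2.INTER_CUBIC),cv2.resize(c[200:270,250:310],None,fx=6,fy=6,interpolation=cv2.INTER_CUBIC)]))
E
```

```text
60 False [ 0.1 -0.1  0.2] [ 0.9  0.4 -0.2]
40 False [-0.   0.  -0.4] [0.4 0.5 0.5]
20 False [-0.   0.  -0.4] [ 1.1  0.2 -0.8]
0 False [-0.   0.  -0.3] [ 0.1 -0.2  0.5]
-6 False [-0.1  0.  -0.3] [0.9 0.9 0.1]
```

View pics/v3.png

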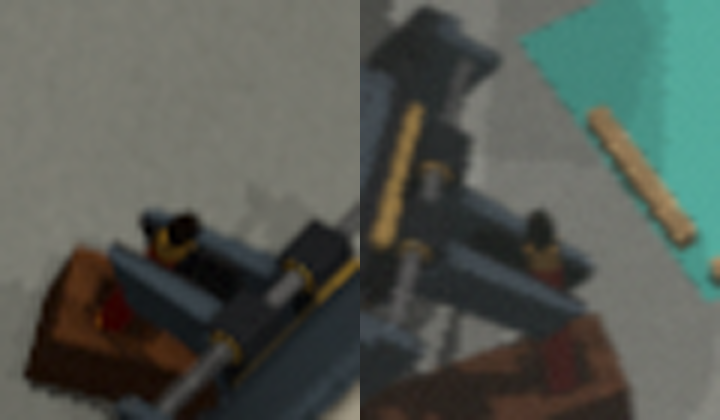

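The red brush is in its well. Next I'll release it, pick green, and measure it above the right-hand well.

```bash
python3 - <<'E'
from pick import *
R=placeR(r(45),r(40-3.7),-1); g=np.append(well(1)+np.array([-.4,-2]),4+s)-5*R[:,2]
robot.open(); line(g-130*R[:,2],R,150); line(g-130*R[:,2]+[0,0,80],R,150)
pick('green',0)
g,R=place_pose(-1,dz=100); go(g,R); robot.hold(.2)
print(robot.current_time())
a=snap('top','t5.png')['pixels']; c=snap('scene','s5.png')['pixels']
cv2.imwrite('pics/v4.png',np.hstack([cv2.resize(a[95:165,400:460],None,fx=6,fy=6,interpolation=cv2.INTER_CUBIC),cv2.resize(c[210:290,240:300],None,fx=6,fy=5.25,interpolation=cv2.INTER_CUBIC)]))
E
```

```text
opening 0.408257757186386 [-0.75193273  0.14629309 -0.17688644]
0.7498893596155106 19.025
20.6083
```

View pics/v4.png

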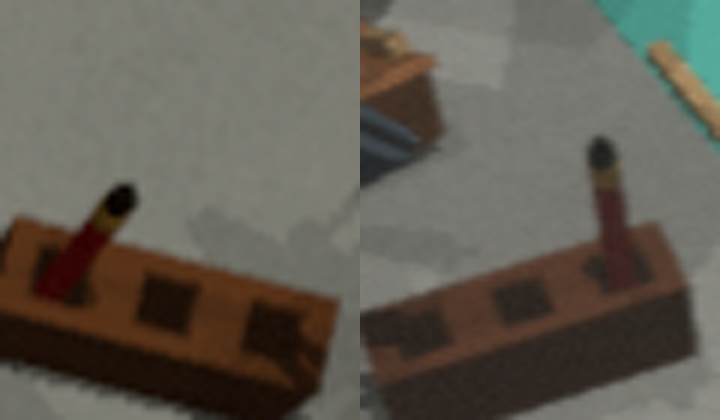

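```bash
python3 - <<'E'
from pick import *
a=cv2.imread('pics/t5.png');c=cv2.imread('pics/s5.png')
cv2.imwrite('pics/v5.png',np.hstack([cv2.resize(a[90:290,340:520],(400,444)),cv2.resize(c[100:300,120:300],(400,444))]))
print(robot.current_q(),robot.current_position(),tcp(*place_pose(-1,dz=100)))
E
```

```text
[-0.89316173  0.62691985  1.38181772  0.88955133  1.37161127 -0.40672069] [ 540.48173172 -379.96507682  366.05196554] [ 540.35020394 -380.34677859  365.77340691]
```

View pics/v5.png

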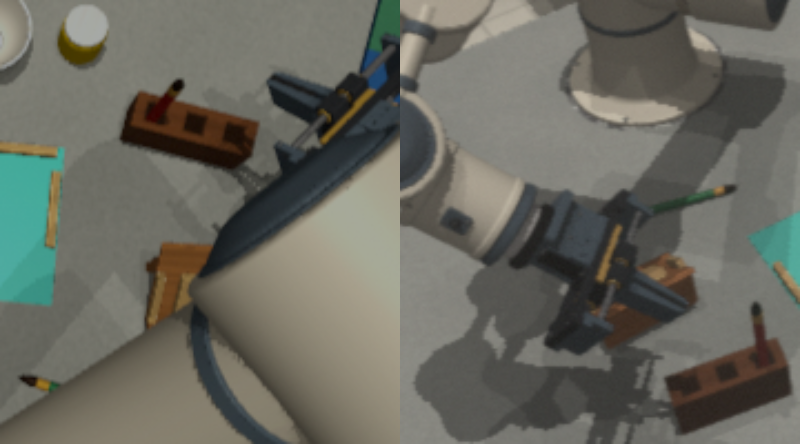

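Red stands properly in the left well, but the green brush was knocked off the rack during the red pickup and now lies on the table near (358,262) in the top image. I'll clear the arm and locate it.

```bash
python3 - <<'E'
from pick import *
robot.move_joints([-1.395,.494,1.345,0,1.302,-.096]); robot.hold(.3)
a=snap('top','t6.png')['pixels']; c=snap('scene','s6.png')['pixels']
cv2.imwrite('pics/v6.png',np.hstack([cv2.resize(a[215:305,330:450],(480,360),interpolation=cv2.INTER_CUBIC),cv2.resize(c[160:280,200:300],(300,360),interpolation=cv2.INTER_CUBIC)]))
for k in(-1,0):
  for al in(0,8):
    for th in(-60,-40,-20,0,20,40,60,80):
      for ss in(145,):
        R=placeR(r(th),r(al),-1); g=np.append(well(k),10+ss)
        q=[ik(g+[0,0,z],R) for z in(100,0)]
        print(k,al,th,[None if x is None else np.round(x,2).tolist() for x in q])
E
```

```text
-1 0 -60 [[-0.12, 0.84, 1.95, 4.1, 1.36, -1.86], [-0.12, 1.05, 1.92, 4.08, 1.47, -1.71]]
-1 0 -40 [[-0.34, 0.85, 2.16, 3.51, 1.44, -1.62], [-0.34, 1.1, 2.13, 3.5, 1.65, -1.54]]
-1 0 -20 [[-0.65, 0.86, 2.22, 2.84, 1.51, -1.55], [-0.65, 1.12, 2.18, 2.84, 1.72, -1.62]]
-1 0 0 [[-0.9, 0.84, 2.09, 2.23, 1.44, -1.4], [-0.9, 1.07, 2.06, 2.24, 1.56, -1.56]]
-1 0 20 [[-1.01, 0.85, 1.84, 1.76, 1.48, -1.13], [-1.01, 1.04, 1.82, 1.78, 1.51, -1.3]]
-1 0 40 [[-1.01, 0.9, 1.54, 1.46, 1.66, -0.88], [-1.01, 1.07, 1.52, 1.45, 1.65, -1.02]]
-1 0 60 [[-0.97, 1.0, 1.22, 1.29, 1.92, -0.69], [-0.97, 1.14, 1.19, 1.25, 1.89, -0.81]]
-1 0 80 [[-0.89, 1.12, 0.87, 1.24, 2.21, -0.53], [-0.89, 1.24, 0.84, 1.17, 2.17, -0.65]]
-1 8 -60 [[-0.12, 0.74, 1.94, 4.17, 1.17, -1.97], [-0.12, 0.95, 1.94, 4.11, 1.28, -1.78]]
-1 8 -40 [[-0.34, 0.72, 2.15, 3.53, 1.18, -1.67], [-0.34, 0.98, 2.14, 3.5, 1.42, -1.58]]
-1 8 -20 [[-0.65, 0.73, 2.2, 2.83, 1.23, -1.5], [-0.65, 1.0, 2.2, 2.85, 1.49, -1.59]]
-1 8 0 [[-0.89, 0.73, 2.08, 2.18, 1.23, -1.29], [-0.89, 0.97, 2.07, 2.23, 1.37, -1.49]]
-1 8 20 [[-1.0, 0.76, 1.83, 1.69, 1.34, -1
[... 1000 characters left out ...]
0.7]]
0 8 -60 [[-0.02, 0.74, 1.9, 4.29, 1.2, -2.02], [-0.02, 0.95, 1.9, 4.22, 1.29, -1.83]]
0 8 -40 [[-0.21, 0.72, 2.13, 3.67, 1.18, -1.71], [-0.21, 0.98, 2.13, 3.63, 1.4, -1.59]]
0 8 -20 [[-0.52, 0.73, 2.22, 2.97, 1.25, -1.54], [-0.52, 1.01, 2.22, 2.98, 1.52, -1.59]]
0 8 0 [[-0.79, 0.72, 2.13, 2.3, 1.23, -1.36], [-0.79, 0.98, 2.13, 2.35, 1.41, -1.54]]
0 8 20 [[-0.92, 0.74, 1.9, 1.77, 1.31, -1.08], [-0.92, 0.95, 1.9, 1.82, 1.35, -1.29]]
0 8 40 [[-0.95, 0.81, 1.62, 1.42, 1.51, -0.86], [-0.95, 0.98, 1.62, 1.43, 1.49, -1.02]]
0 8 60 [[-0.91, 0.91, 1.3, 1.22, 1.79, -0.7], [-0.91, 1.05, 1.3, 1.2, 1.74, -0.83]]
0 8 80 [[-0.83, 1.03, 0.97, 1.12, 2.09, -0.59], [-0.83, 1.15, 0.96, 1.07, 2.03, -0.71]]
```

View pics/v6.png

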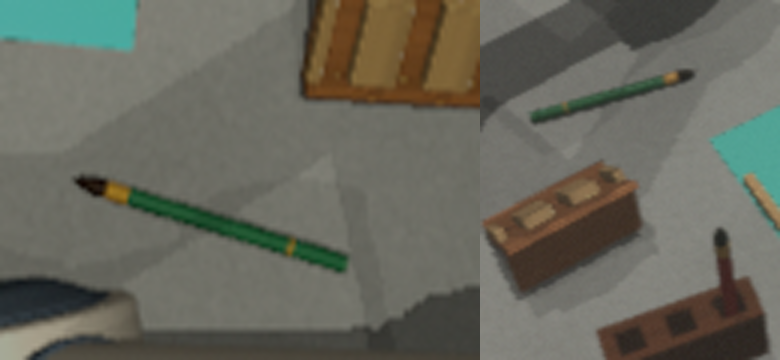

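The green brush lies flat on the table. Its foot is at about (416.5,281) in the top image and (217,199) in the scene image; the tip is at (349,260) and (271,184).

```bash
python3 - <<'E'
from pick import *
T=dict(np.load('pics/t6.png.npz'));S=dict(np.load('pics/s6.png.npz'))
o=1/8-.5
pf=(330+346/4+o,215+264/4+o);pt=(330+75/4+o,215+181/4+o);sf=(217.3-.3,198.7-.3);st=(270.7-.3,184.3-.3)
F=ray(T,*pf,7);P=ray(T,*pt,5);print(F,P,np.linalg.norm(P-F));F2=ray(S,*sf,7);P2=ray(S,*st,5);print(F2,P2)
d=P-F;d[2]=0;d/=np.linalg.norm(d)
R=frame(np.cross(d,[0,0,-1.]),np.array([0,0,-1.]))
for s_ in(100,115,130,145):
    g=F+s_*d; print(s_,g,np.hypot(g[0],g[1]),[None if q is None else np.round(q,2).tolist() for q in(ik(g+[0,0,x],R,186) for x in(150,0))])
E
```

```text
[ 276.73616483 -212.15724902    7.        ] [332.64020954 -22.17238197   5.        ] 198.04926641043488
[ 275.71389463 -210.56761379    7.        ] [331.67882146 -26.10219758   5.        ]
100 [ 304.96494673 -116.22427309    7.        ] 326.36130344482655 [[-0.55, 0.18, 2.1, -0.0, 0.86, 2.88], [-0.55, 0.58, 2.28, -0.0, 0.29, 2.88]]
115 [ 309.19926401 -101.83432669    7.        ] 325.53711763611096 [[-0.5, 0.18, 2.1, -0.0, 0.86, 2.93], [-0.5, 0.58, 2.28, -0.0, 0.28, 2.93]]
130 [313.4335813 -87.4443803   7.       ] 325.403026309603 [[-0.46, 0.18, 2.1, -0.0, 0.86, 2.97], [-0.46, 0.58, 2.28, -0.0, 0.28, 2.97]]
145 [317.66789858 -73.05443391   7.        ] 325.9598811266031 [[-0.41, 0.18, 2.1, -0.0, 0.86, 3.02], [-0.41, 0.58, 2.28, -0.0, 0.29, 3.02]]
```

```bash
python3 - <<'E'
from pick import *
F=np.array([276.5,-211.7,7]);P=np.array([332.3,-23.5,7]);d=(P-F)/np.linalg.norm(P-F)
up=np.array([0,0,1.]);R=frame(np.cross(d,up),-up); g=F+130*d; D=185.5
robot.open(); go(g+[0,0,170],R,D); line(g+[0,0,30],R,150,None,D); print(line(g,R,40,10,D),robot.current_position())
robot.grab(30); print(robot.current_opening())
line(g+[0,0,200],R,100,None,D); print(robot.current_opening())
R=placeR(r(40),0,-1); g=np.append(well(-1),10+130+100)
go(g,R,D); robot.hold(.3); print(robot.current_time(),robot.current_opening())
a=snap('top','t7.png')['pixels']; c=snap('scene','s7.png')['pixels']
cv2.imwrite('pics/v7.png',np.hstack([cv2.resize(a[95:175,400:460],(360,480),interpolation=cv2.INTER_CUBIC),cv2.resize(c[210:290,240:300],(360,480),interpolation=cv2.INTER_CUBIC)]))
f=g-[0,0,130];print(f,*[proj(x,y) for y in(f,f+[0,0,200]) for x in(dict(np.load('pics/t7.png.npz')),dict(np.load('pics/s7.png.npz')))])
E
```

```text
False [313.43750923 -87.05763727 192.54910439]
13.591830945280394
13.01487760122105
33.4667 13.060827389186521
[ 636.22671796 -284.47026457  110.        ] [448.88136497 146.62040972] [248.29974509 267.05214834] [477.47429457 122.74189204] [236.76764202 224.75180634]
```

View pics/v7.png

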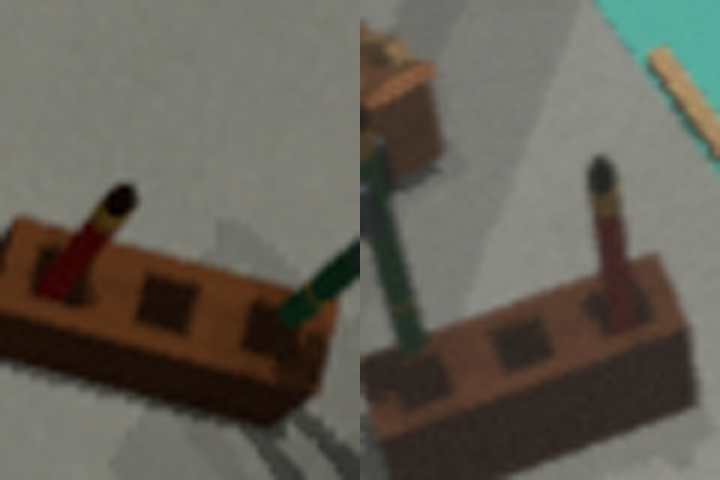

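```bash
python3 - <<'E'
from pick import *
T=dict(np.load('pics/t7.png.npz'));S=dict(np.load('pics/s7.png.npz'))
X,e=tri((447.6,147.6),(248.1,267.4),T,S); print(X,e)
R=placeR(r(40),0,-1); D=185.5
off=np.append(well(-1),110)-X; off[2]=0; off=np.clip(off,-4,4); print(off)
P=lambda dz:np.append(well(-1),140+dz)+off
line(P(100),R,50,None,D); f0=np.array(robot.current_ft_force())
for dz in(60,40,20,0,-5):
    h=line(P(dz),R,60,8,D); print(dz,h,np.round(robot.current_position()-tcp(P(dz),R,D),1),np.round(robot.current_ft_force()-f0,1))
    if h: break
E
```

```text
[ 634.38240815 -283.59721114  104.63445947] 0.41147534126244234
[ 1.8443098  -0.87305344  0.        ]
60 False [ 0.  -0.   0.1] [-0.8 -0.8 -0.1]
40 False [-0.   0.  -0.4] [-0.1 -0.8  0.2]
20 False [-0.   0.  -0.4] [-0.4 -0.6  0.4]
0 True [-0.1  0.1 -1.3] [-0.3 -1.   7.2]
```

```bash
cat >> h.py <<'E'
def panels(im):
    px=im['pixels'].astype(int); B_,G,R_=px[...,0],px[...,1],px[...,2]; out={}
    for nm,m,near in(('red',(R_>90)&(G<60)&(B_<60),(481,379)),('gold',(R_>110)&(G>80)&(B_<90)&(R_-B_>60),(538,262))):
        m=cv2.morphologyEx(m.astype(np.uint8),cv2.MORPH_CLOSE,np.ones((5,5)))
        nc,lab,st,ce=cv2.connectedComponentsWithStats(m); res=[]
        for i in range(1,nc):
            if not 120<st[i,4]<1200: continue
            pts=np.argwhere(lab==i)[:,::-1].astype(np.float64)
            W=np.array([ray(im,u,v,12)[:2] for u,v in pts]).astype(np.float32)
            (c,(w,h),a)=cv2.minAreaRect(W)
            L,Wd=max(w,h),min(w,h); ang=np.radians(a if w>=h else a+90); ang=(ang+np.pi/2)%np.pi-np.pi/2
            if 110<L<160 and 30<Wd<62: res.append((np.hypot(c[0]-near[0],c[1]-near[1]),*np.round(c,1),round(ang,3),round(L),round(Wd)))
        out[nm]=sorted(res)[:2]
    return out
E
python3 - <<'E'
from pick import *
print(panels(dict(np.load('pics/top0.png.npz'))))
robot.open(); R=placeR(r(40),0,-1)
p=np.array(robot.current_position()); robot.movel(list(p-140*R[:,2]),None,150); robot.movel(list(p-140*R[:,2]+[0,0,120]),None,150)
robot.move_joints([-1.395,.494,1.345,0,1.302,-.096]); robot.hold(.2); print(robot.current_time())
im=snap('top','t8.png'); c=snap('scene','s8.png')['pixels']; print(panels(im))
a=im['pixels']
cv2.imwrite('pics/v8.png',np.hstack([cv2.resize(a[90:290,180:500],(480,300),interpolation=cv2.INTER_CUBIC),cv2.resize(c[190:310,210:330],(300,300),interpolation=cv2.INTER_CUBIC)]))
E
```

```text
{'red': [(np.float64(1.7154947285709454), np.float64(482.1), np.float64(380.3), np.float64(0.29), 126, 42)], 'gold': [(np.float64(3.280745497588366), np.float64(541.1), np.float64(263.1), np.float64(-0.087), 114, 41)]}
41.0
{'red': [(np.float64(1.8768974647247771), np.float64(482.3), np.float64(380.4), np.float64(0.29), 125, 42)], 'gold': []}
```

View pics/v8.png

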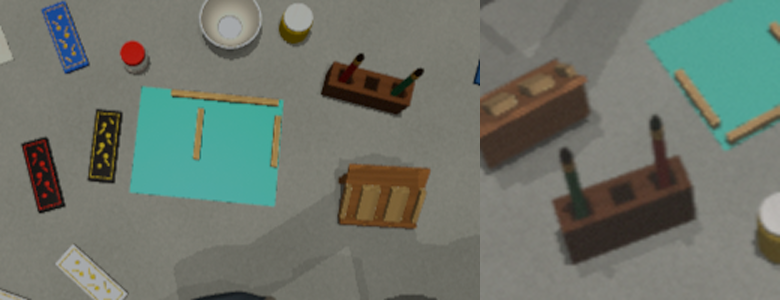

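Both brushes now stand in separate wells, and neither panel has moved. Next is the gold panel: pick it, set it in the right bay clear of the stops, then push it home.

```bash
sed -i 's/(R_>110)&(G>80)&(B_<90)&(R_-B_>60)/(R_>75)\&(R_-B_>40)\&(G-B_>25)/' h.py && cat > pan.py <<'E'
from h import *
J=np.array([559.7,39.8]); jy=-.086; up=np.array([0,0,1.])
def down(yaw):
    x=np.array([-np.sin(yaw),np.cos(yaw),0]); c=[frame(s*x,-up) for s in(1,-1)]
    return c
def best(g,yaw):   # the half turn with the last joint nearer its middle
    o=[(abs(q[5]),i) for i,R in enumerate(down(yaw)) if (q:=ik(g,R,191)) is not None]; return down(yaw)[min(o)[1]]
def W(x,y,z): c,s=np.cos(jy),np.sin(jy); return np.array([J[0]+c*x-s*y,J[1]+s*x+c*y,z])
def jig_xy(p): v=np.asarray(p)[:2]-J; c,s=np.cos(jy),np.sin(jy); return np.round([c*v[0]+s*v[1],-s*v[0]+c*v[1]],1)
def push(a,bb,R,f=8):
    line(W(*a,60),R,250,None,191); line(W(*a,3),R,120,10,191)
    h=line(W(*bb,3),R,50,f,191); p=jig_xy(robot.current_position()); print('push',h,p,np.round(robot.current_ft_force(),1))
    line(W(*a,3),R,150,None,191); line(W(*a,60),R,200,None,191)
def place(x,y,yaw,yb):
    g=np.array([x,y,2.]); R=best(g,yaw); robot.open(); go(g+[0,0,100],R,191); line(g,R,100,10,191); robot.grab(25); print('open',robot.current_opening())
    line(g+[0,0,60],R,150,None,191); R=best(W(0,yb,60),jy)
    t=(-15,yb+42); line(W(*t,60),R,250,None,191); line(W(*t,3),R,80,10,191); robot.open(); line(W(*t,60),R,200,None,191); robot.grab(10)
    return R
def home(R,yb):
    for _ in range(2):
        push((-5,yb+49 if yb<0 else yb+95) if _ else (-12,yb+91),(-5 if _ else -12,yb+30),R)
        push((-118,yb),(-78,yb),R)
E
python3 - <<'E'
from pan import *
im=robot.get_image('top'); P=panels(im); print(P)
_,x,y,a,_,_=P['gold'][0]
if np.hypot(x-539,y-262.5)<6: x,y,a=538.9,262.4,-.083
R=place(x,y,a,-75)
home(R,-75)
print(robot.current_time()); robot.move_joints([-1.395,.494,1.345,0,1.302,-.096]); im=snap('top','t9.png'); print(panels(im))
E
```

```text
{'red': [(np.float64(2.0705259269340814), np.float64(482.5), np.float64(380.4), np.float64(0.29), 125, 42)], 'gold': [(np.float64(2.758421507124901), np.float64(539.3), np.float64(264.4), np.float64(-0.083), 129, 44), (np.float64(251.5391353655301), np.float64(287.1), np.float64(280.4), np.float64(0.86), 126, 42)]}
open 49.57154571357724Traceback (most recent call last):
  File "<stdin>", line 5, in <module>
  File "pan.py", line 17, in place
    t=(-15,yb+42); line(W(*t,60),R,250,None,191); line(W(*t,3),R,80,10,191); robot.open(); line(W(*t,60),R,200,None,191); robot.grab(10)
                   ~~~~^^^^^^^^^^^^^^^^^^^^^^^^^
  File "h.py", line 16, in line
    def line(g,R,v=150,f=None,d=172): return robot.movel(list(tcp(g,R,d)),quat(R),max_speed=v,max_force=f)
                                             ~~~~~~~~~~~^^^^^^^^^^^^^^^^^^^^^^^^^^^^^^^^^^^^^^^^^^^^^^^^^^
cell.IKError: the arm cannot follow that straight line within its joint ranges
```

```bash
sed -i 's/t=(-15,yb+42); line(W(\*t,60),R,250,None,191);/t=(-15,yb+42); line(g+[0,0,100],best(g,yaw),150,None,191); go(W(*t,80),R,191);/' pan.py && python3 - <<'E'
from pan import *
print(robot.current_q(),robot.current_position(),robot.current_opening())
for R in down(jy): print([np.round(q,2).tolist() if q is not None else None for q in(ik(W(-15,-33,80),R,191),ik(W(-118,-75,3),R,191),ik(W(-12,16,3),R,191),ik(W(-118,75,3),R,191))])
E
```

```text
[ 3.53489948e-01  6.37315441e-01  1.56364879e+00 -2.21797351e-05
  9.40825966e-01 -1.13426163e+00] [538.68692286 262.29411255 252.60964657] 49.613999808541315
[[-0.1, 0.55, 1.7, -0.0, 0.9, -1.58], [-0.19, 0.61, 2.01, -0.0, 0.53, -1.68], [-0.01, 0.68, 1.72, -0.0, 0.74, -1.49], [0.14, 0.62, 1.93, -0.0, 0.58, -1.34]]
[[-0.1, 0.55, 1.7, -0.0, 0.9, 1.56], [-0.19, 0.61, 2.01, -0.0, 0.53, 1.46], [-0.01, 0.68, 1.72, -0.0, 0.74, 1.65], [0.14, 0.62, 1.93, -0.0, 0.58, 1.8]]
```

Use the first half-turn throughout so the wrist stays continuous, and carry on from here.

```bash
sed -i 's/^def best.*/def best(g,yaw): return down(yaw)[0]/; /o=\[(abs/d' pan.py && python3 - <<'E'
from pan import *
R=down(jy)[0]; yb=-75; t=(-15,yb+42)
go(W(*t,80),R,191); print(line(W(*t,3),R,80,10,191)); robot.open(); line(W(*t,60),R,200,None,191); robot.grab(10)
home(R,yb)
print(robot.current_time()); robot.move_joints([-1.395,.494,1.345,0,1.302,-.096]); im=snap('top','t9.png'); P=panels(im); print(P,jig_xy(P['gold'][0][1:3]))
E
```

```text
False
push True [-12.  -41.8] [1.1 4.9 5.3]
push True [-86.1 -75. ] [-0.8 -0.3 -0.7]
push True [ -4.8 -42. ] [1.3 9.1 5.1]
push True [-86.1 -75. ] [-0.6  1.4 -0.8]
62.525
{'red': [(np.float64(1.862327635803218), np.float64(482.3), np.float64(380.4), np.float64(0.29), 125, 42)], 'gold': [(np.float64(251.5391353655301), np.float64(287.1), np.float64(280.4), np.float64(0.86), 126, 42), (np.float64(513.133769088231), np.float64(671.2), np.float64(-233.6), np.float64(1.317), 120, 43)]} [-292.3  216.3]
```

```bash
python3 - <<'E'
from h import *
a=cv2.imread('pics/t9.png');cv2.imwrite('pics/v9.png',cv2.resize(a[145:235,260:380],None,fx=6,fy=6,interpolation=cv2.INTER_CUBIC))
E
```

```text
(no output)
```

View pics/v9.png

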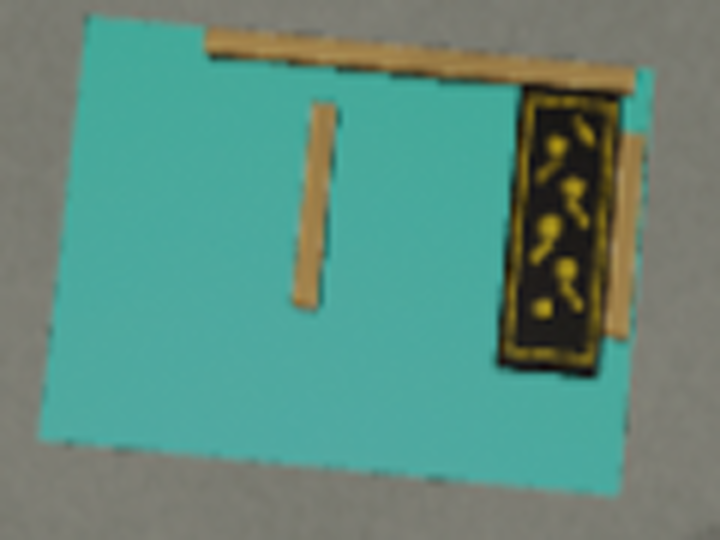

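Gold is flush against both stops in the right bay. Now red goes into the left bay.

```bash
python3 - <<'E'
from pan import *
im=robot.get_image('top'); P=panels(im)['red']; print(P); _,x,y,a=P[0][:4]
R=place(x-.4,y-.7,a,75)
home(R,75)
print(robot.current_time()); robot.move_joints([-1.395,.494,1.345,0,1.302,-.096]); robot.hold(.3); im=snap('top','t10.png'); P=panels(im)['red']; print(P,jig_xy(P[0][1:3]) if P else '')
c=snap('scene','s10.png')['pixels']; a=im['pixels']
cv2.imwrite('pics/v10.png',np.hstack([cv2.resize(a[90:235,260:460],(580,420),interpolation=cv2.INTER_CUBIC),cv2.resize(c[210:310,230:282],(218,420),interpolation=cv2.INTER_CUBIC)]))
E
```

```text
[(np.float64(2.0573276348631593), np.float64(482.5), np.float64(380.4), np.float64(0.29), 125, 42)]
open 49.63716556564765
push True [-11.9 108.2] [0.4 5.9 3.8]
push True [-85.7  74.9] [-0.5 -0.6  0.1]
push True [ -4.9 108.2] [0.1 4.5 2.9]
push True [-85.7  74.9] [-1.7  0.3 -0.2]
89.475
[(np.float64(278.38138871640757), np.float64(566.7), np.float64(114.1), np.float64(-0.089), 128, 42)] [ 0.6 74.6]
```

View pics/v10.png

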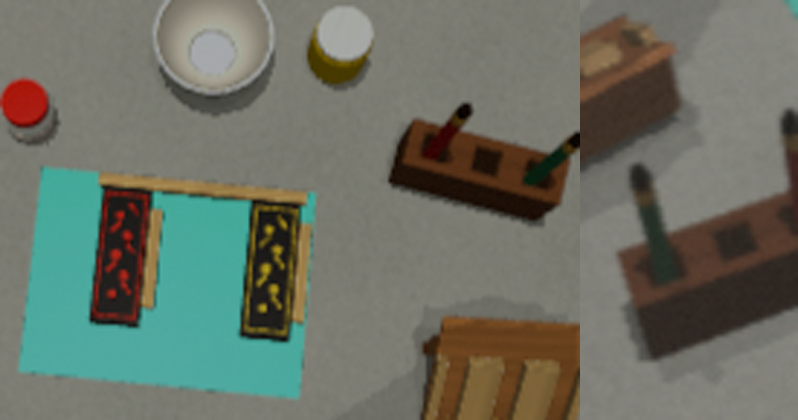

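```bash
python3 - <<'E'
from pan import *
T=dict(np.load('pics/t10.png.npz'));S=dict(np.load('pics/s10.png.npz'))
print('green tip',tri((458,138),(243.5,250.2),T,S),'red tip',tri((419.8,127),(279.8,237.2),T,S))
robot.hold(5); im=robot.get_image('top')
d=lambda a,b,sl:np.abs(a[sl].astype(int)-b[sl].astype(int)).mean()
jg=(slice(150,230),slice(330,372)); al=(slice(90,235),slice(260,460)); t9=cv2.imread('pics/t9.png')
print(d(im['pixels'],t9,jg),d(im['pixels'],T['pixels'],al),robot.current_time())
robot.job_done()
E
```

```text
green tip (array([ 634.79945016, -282.6357217 ,  193.08052908]), np.float64(0.7845999290713489)) red tip (array([ 661.05721143, -186.65775148,  197.62387686]), np.float64(0.4131530025809648))
0.5439484126984127 0.4984942528735632 97.725
the job is handed in; nothing more can be done
```

I've handed the job in at about 98 s. My last checks show both panels home in the jig and both brushes standing in the holder; the robot reported no verdict.

**Panels:** gold is in the right bay and red in the left. Each was pushed against its side stop and the end stop twice, stopping at the same place both times. In the picture both sit flush. Red measured 0.6 mm and 0.4 mm from home and within about 0.003 rad of square. Gold was judged by eye only, because the detector mixed its colour up with the wooden stops. Neither panel moved over the final 5 s wait.

**Brushes:** only red and green were present; there was no blue one. Red stands in the left well and green in the right. The camera put their tips at about 198 and 193 mm high, close to the wells. Fully seated tips should be at about 208 mm, but the tapered bristles and camera error make that reading rough. It is at least not high, so both feet should be at the bottom.

**What went wrong:**
- **Green brush:** it was knocked off the rack while I picked up red, so my first grab at it closed on nothing. I picked it up from the table and placed it.
- **Red brush:** it tilted slightly in the grip and touched the rim on its first insertion. I corrected the tilt and it went in.
- **Side pushes:** these stopped about 5 mm further than the finger size predicted. The pictures show the panels flush, so the fingertips are probably thinner there.

The bowl, jar and tin were not touched.

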